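# Set out a lock re-pinning job in the three-lane tray

### The job

Set out the re-pinning job in the grey three-lane tray: lay the nickel (silver) lock cylinder in the lane nearest you, the brass lock cylinder in the lane farthest from you, and the blue-gripped plug follower between them in the middle lane, each lying lengthwise on the lane floor, about midway along, the cylinders as they lie now (cam up). Stand the green-lidded pin jar upright on the bench about 2 cm behind the tray (on the side away from you), centred on its rear edge. Leave the padlock and the yellow screwdriver where they are.

Things in the scene. Friction and masses are not known exactly. Their poses are not given: they have to be found in the camera images.
- tray: Fixed light-grey tray, 152 (its x) by 124 mm (its y), three blue-lined lanes along its y. Origin: centre of its underside. x points away from the robot (within 0.2 rad), y left, z up. Lane centres at x = -0.046 (nearest), 0, +0.046 (farthest). Lane floors 3 mm above the bench, 32 by 96 mm between rounded ribs whose tops are 9 mm above the bench. Rear edge at x = +0.076.
- nickel_cylinder: Loose silver-coloured euro-profile lock cylinder, 0.2 kg, 17 mm wide (its x), 64 mm long (its y), body 25 mm tall with a small cam on top to 29 mm. Origin: centre of its underside. Grasp at its middle across the 17 mm sides; fingertips 12 mm above its underside clear the tray's ribs. Starts flat on the bench, right of the tray or left of the key cutter.
- brass_cylinder: Loose brass-coloured euro-profile lock cylinder, 0.2 kg, 17 mm wide (its x), 72 mm long (its y), body 25 mm tall with a small cam on top to 29 mm. Origin: centre of its underside. Grasp as the nickel one. Starts flat on the bench, right of the tray or left of the key cutter.
- follower: Loose plug follower: a blue 16 mm square grip, 40 mm long, with a 20 mm long aluminium rod (11 and 12.6 mm thick) at each end; 80 mm long in all along its y, 0.06 kg. Origin: its very centre, 8 mm above what it lies on. Grasp across the square grip; fingertips about 7 mm above its underside clear the tray's ribs. Starts flat on the bench, right of the tray or left of the key cutter.
- jar: Loose white pin jar with a green lid, body 44 mm and lid 49 mm across, 50 mm tall, 0.09 kg. Origin: centre of its underside. Grasp across its body from above, fingertips about 6 to 20 mm above the bench. Beware key blanks hanging on the wall behind, from x = 0.70 on and 0.2 m up. Starts flat on the bench, right of the tray or left of the key cutter.
- the_padlock: Loose brass padlock lying flat, 73 x 44 x 16 mm (its x along body and shackle). Origin: centre of its underside. Not to be moved. Starts flat on the bench, right of the tray or left of the key cutter. Between these places stands the key cutter (x 0.1 to 0.56, y -0.09 to 0.25), 0.24 m tall, its tube near x 0.34, y 0.11 0.41 m tall: cross at x = 0.5 to 0.55 with the TCP 0.38 m high.
- yellow_driver: Loose yellow-handled screwdriver, 200 mm long (its y), 28 mm tall, lying near the front edge of the bench, nearer the robot than the tray. Origin: centre of its underside. Not to be moved.

How it is judged:
At the end, for the whole second after the job is handed in: Each in its lane on the lane floor: centre within 12 mm of the lane's centre line and 18 mm of its middle, lengthwise within 0.2 rad, cylinders cam up. Jar upright on the bench, its centre 104 to 151 mm behind the tray's centre and within 18 mm of its middle. All at rest (x of nickel_cylinder in the frame of tray between -0.058 and -0.034 m and y of nickel_cylinder in the frame of tray between -0.018 and 0.018 m and z of nickel_cylinder in the frame of tray between 0 and 0.007 m and angle between the y axis of each of nickel_cylinder, follower, brass_cylinder and the y axis of tray, either way round below 0.2 rad and angle between the y axis of each of nickel_cylinder, follower, brass_cylinder and the z axis of tray, either way round above 1.45 rad and linear speed of each of nickel_cylinder, follower, brass_cylinder, jar below 0.02 m/s and x of follower in the frame of tray between -0.012 and 0.012 m and y of follower in the frame of tray between -0.018 and 0.018 m and z of follower in the frame of tray between 0.008 and 0.015 m and x of brass_cylinder in the frame of tray between 0.034 and 0.058 m and y of brass_cylinder in the frame of tray between -0.018 and 0.018 m and z of brass_cylinder in the frame of tray between 0 and 0.007 m and angle between each of nickel_cylinder, brass_cylinder's own z axis and vertical below 0.15 rad and angle between jar's own z axis and vertical below 0.1 rad and x of jar in the frame of tray between 0.104 and 0.151 m and y of jar in the frame of tray between -0.018 and 0.018 m and height (world z) of jar below 0.005 m); the robot touches nothing.
It fails at once if the padlock is moved more than 25 mm (distance of the_padlock from where it was at the start of the episode above 0.025 m).
It fails at once if the yellow screwdriver is moved more than 25 mm (distance of yellow_driver from where it was at the start of the episode above 0.025 m).
It also fails if it takes over 106 s, if anything falls off the work surface, if the arm or the gripper's body presses on something with over 40 N, if the wrist force passes 120 N, or if a joint passes its speed limit or range.

### The arm

A 7-joint arm with a two-finger parallel gripper is mounted at the origin on a cart in front of the work surface, level with it; the furniture and walls round the work are solid. World frame = base frame: x ahead of the robot, y to its left, z up, the work surface at z = 0. Lengths are in m, angles in rad, forces in N, time in s.
With the tool pointing down it reaches from about 0.425 to 0.925 m from the base axis. Payload 6.8 kg.
Tool frame: the origin (TCP) lies between the finger pads, 19 mm behind the fingertips; this is the grasp point; z points along the fingers, y is the line along which they close (so a half turn about z gives the same grasp; the last joint's range is limited). The gripper opens to 85 mm and grips with 20 to 120 N. Pads are 22 mm wide; open, the fingers measure 114 mm over their backs; the gripper's body (76 mm by 85 mm) begins 54 mm behind the grasp point. The pads swing forward as they close: fully open they stand 13 mm farther back than shut.
Start: joints at [-1.214, 0.477, 0.022, 1.555, -0.011, 1.109, -0.083], TCP at [0.303, 0.603, 0.25] pointing down, gripper open.
Joint ranges: [-2.96, 2.96], [-0.34, 2.1], [-1.41, 1.46], [0.24, 2.44], [-1.37, 4.51], [0.17, 1.92], [-2.96, 2.96]. Speed limits (rad/s): [2.39, 2.39, 3.14, 3.14, 3.14, 3.14, 3.14].

### API

Orientations are given as a unit quaternion [w, x, y, z].
In Python, from station import bot gives the robot as it stands. The module is installed in compiled form; this text tells all that it offers.
- The arm moves only by the shell command python3 -m jog 'ROWS' [OPENING] [FORCE]. ROWS is JSON, a list of rows, each a list of 4 numbers: the shift along the tool's x, y, z in cm, then the turn about the tool's z in rad. In form: [[x, y, z, spin], ...]. A call has 1 to 20 rows; each row is the pose to reach, as a shift and turn from the pose commanded when the call began, along the tool's axes at that moment; what a row does not reach only later rows make up. A row lasts 1/12 s, in which the tool goes at most 41.7 mm and 7.16 degrees, less where a joint would pass 70% of its speed; a pose out of reach is approached as far as the arm can. A call with a gripper value outside its range is refused whole. OPENING is the closure, from -1 (fully open) to 1 (shut), set as the call begins (- or left out, the last holds). The fingers move at their own pace and stop on an object; FORCE is the grip in N (left out, the last holds). Time passes only in rows, so rows that repeat a pose let the fingers close. It gives the time, the measured TCP pose, the force, the opening and the grip force at its end, in the units of the state.
- bot.get_obs(): the state, without advancing time (a new reading comes with each control period).
- bot.read_camera(name): name is "scene" or "top"; returns a dict with "pixels" (384x512x3 uint8, red, green, blue), "depth" (384x512 float32, m along the optical axis (not along the pixel's ray), 0 where there is no reading), "fovy" (degrees; the focal length in pixels is half the picture's height over the tangent of half this angle, whatever the lens; pixels are square), "cx", "cy" (the principal point, pixels), "distortion" ([k1, k2, p1, p2, k3] as OpenCV has them; the pictures are not rectified), "pose" (4x4, takes a point from camera to world coordinates). Camera axes: x right, y down, z forward; pixel columns grow to the right and rows downward; lengths in m; the calibration is good to about 2 mm. A picture is of the moment at which its call begins.
- bot.hand_in(): hands the job in; it is judged then, once.
The state is a dict: "t": time; "q": joint angles; "joint_vel": joint speeds; "joint_torque": joint torques, N m; "eef_pos": TCP position; "tool_rot": TCP orientation; "contact_force": force on the tool from outside, world axes, zero at the start; "torque": the same for the moment, N m; "gripper_width": opening from 0.0 (shut) to 1.0 (fully open); "grasp_force": force on a finger pad.
Only numpy, scipy, OpenCV 4.12 (cv2) and the standard library are available. Lean on these libraries where they do the work, as an engineer would, in place of code of your own. Each camera call takes 0.05 s, during which the arm holds its last target. There are 200 camera calls.

## Working session

There is one attempt and no reset: what is moved stays moved. The work goes in short steps, Python scripts to look and compute and a shell command to move; the robot and the scene stay as the last step left them, time stands still between calls to the robot, and variables do not carry over. Pictures are saved under pics/ and viewed, at most 14 in all, crops included, and the job is handed in when it is done.

```bash
mkdir -p pics; cat > h.py <<'E'
import numpy as np, cv2
from station import bot
def cam(n):
    c=bot.read_camera(n); f=c['pixels'].shape[0]/2/np.tan(np.radians(c['fovy'])/2)
    c['K']=np.array([[f,0,c['cx']],[0,f,c['cy']],[0,0,1]]); c['D']=np.array(c['distortion']); c['pose']=np.array(c['pose']); return c
def save(c,p,box=None,s=1):
    im=c['pixels'][:,:,::-1]
    if box: im=im[box[1]:box[3],box[0]:box[2]]
    cv2.imwrite(p,cv2.resize(im,None,fx=s,fy=s,interpolation=cv2.INTER_CUBIC))
def ray(c,uv):
    p=cv2.undistortPoints(np.array([[uv]],float),c['K'],c['D'])[0,0]
    return c['pose'][:3,3],c['pose'][:3,:3]@np.array([p[0],p[1],1])
def onz(c,uv,z):
    o,d=ray(c,uv); return o+d*(z-o[2])/d[2]
def dep(c,uv):
    o,d=ray(c,uv); return o+d*c['depth'][int(round(uv[1])),int(round(uv[0]))]
E
python3 - <<'E'
from h import *
import pickle
for n in('scene','top'):
    c=cam(n); save(c,f'pics/{n}0.png',s=1.5); pickle.dump(c,open(n+'0.pkl','wb')); print(n,c['pose'].round(3),c['fovy'])
o=bot.get_obs(); print(o)
E
```

```text
scene [[-0.777 -0.441  0.449 -0.208]
 [-0.629  0.568 -0.531  0.776]
 [-0.02  -0.695 -0.719  1.066]
 [ 0.     0.     0.     1.   ]] 47.62985734642391
top [[-1.000e-03 -9.890e-01  1.500e-01  2.380e-01]
 [-1.000e+00  2.000e-03  6.000e-03  0.000e+00]
 [-6.000e-03 -1.500e-01 -9.890e-01  1.378e+00]
 [ 0.000e+00  0.000e+00  0.000e+00  1.000e+00]] 43.98440106797453
{'t': 0.1, 'q': array([-1.21409417,  0.4777615 ,  0.02233893,  1.55633919, -0.01151162,
        1.10924144, -0.08308998]), 'joint_vel': array([-0.00121329, -0.00195427, -0.00015579, -0.00381641,  0.00069546,
       -0.00033365,  0.00137748]), 'joint_torque': array([ 4.53001092e-03, -5.97758138e+01,  1.61388393e+00, -2.81957442e+01,
        1.28727689e-02,  4.96628243e-03,  1.74312021e-05]), 'eef_pos': array([0.30235148, 0.60295825, 0.24909891]), 'tool_rot': array([-1.34464373e-04,  2.30300864e-01,  9.73119137e-01, -7.99523089e-04]), 'contact_force': array([-0.1076709 , -0.33865059, -0.94417037]), 'torque': array([ 0.04069441,  0.00584774, -0.00750454]), 'grasp_force': 0.0, 'gripper_width': 1.0002076369205366}
```

View pics/scene0.png

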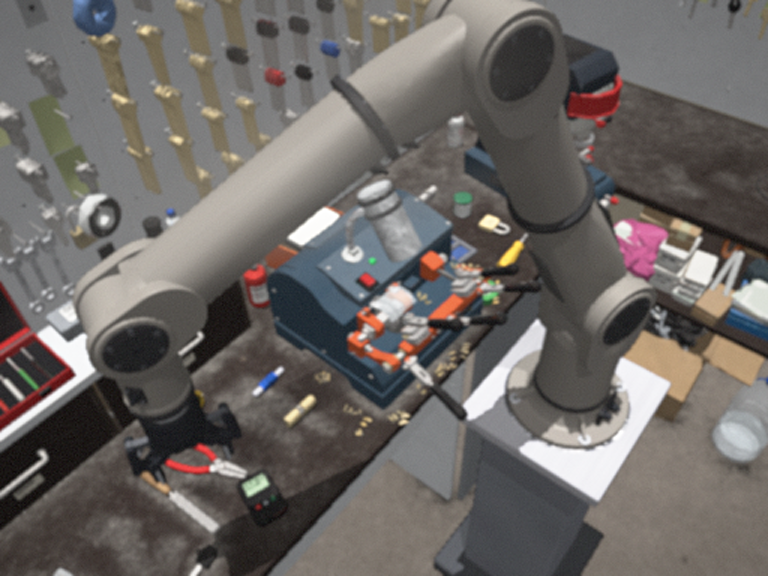

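View pics/top0.png

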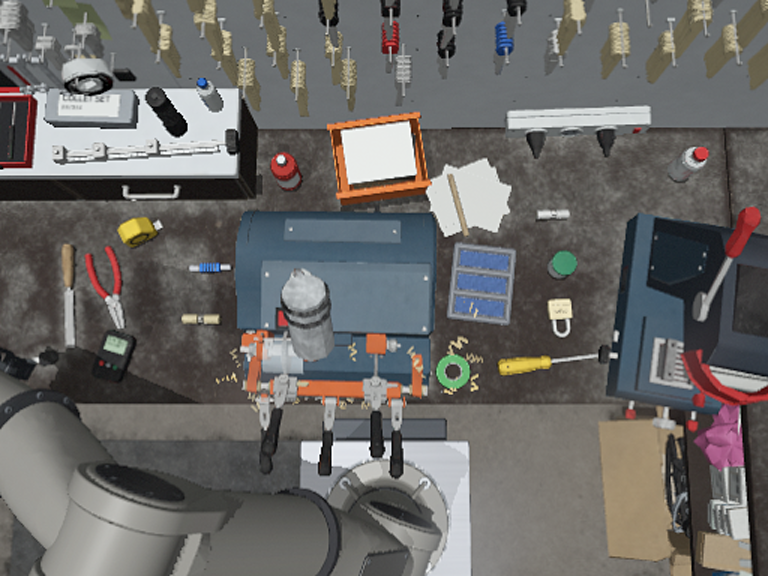

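The top view shows, in enlarged pixels, the follower at (209,267) and the brass cylinder at (201,320) left of the cutter. On the right are the tray (481,284), nickel cylinder (552,214), jar (563,264), padlock (560,316) and driver (550,362). I'll take enlarged crops next.

```bash
python3 - <<'E'
from h import *
import pickle
c=pickle.load(open('top0.pkl','rb'))
save(c,'pics/right.png',(290,130,420,225),6)
save(c,'pics/left.png',(110,160,170,225),8)
for n,uv in dict(tray=(481,284),nick=(552,214),jar=(563,264),pad=(560,310),drv=(525,364),fol=(209,267),brass=(201,320)).items(): print(n,dep(c,np.array(uv)/1.5).round(4))
E
```

```text
tray [ 0.4491 -0.1916 -0.0032]
nick [ 0.5838 -0.3304  0.0195]
jar [ 0.4796 -0.341   0.0464]
pad [ 0.3945 -0.3376  0.0234]
drv [ 0.292  -0.2673  0.0246]
fol [0.4805 0.3384 0.0167]
brass [0.3762 0.3478 0.0262]
```

View pics/right.png

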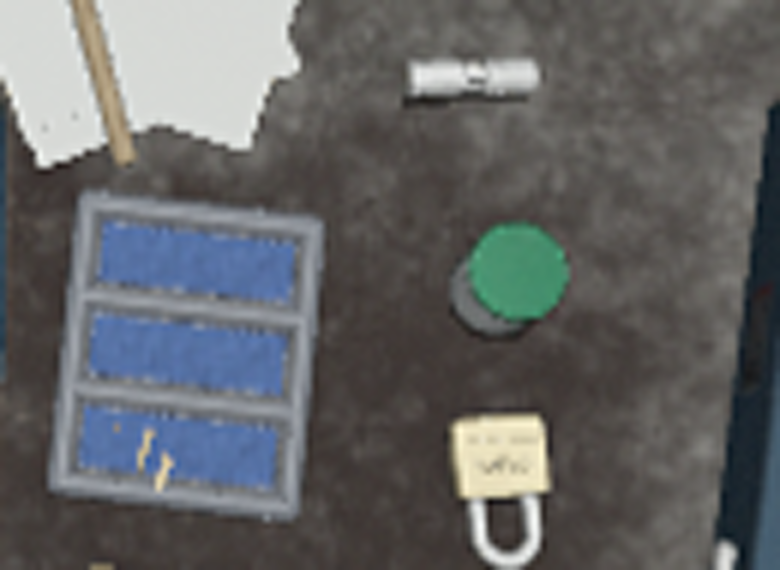

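View pics/left.png

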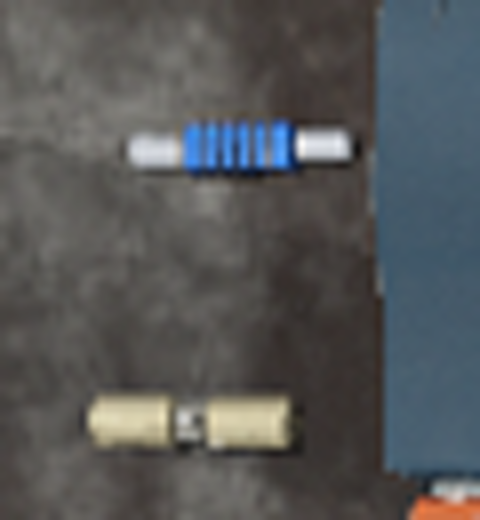

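The crops show these pixels:
- **Tray corners:** (83,190), (322,217), (297,520), (52,490).
- **Nickel ends:** (408,77) and (540,76).
- **Lid centre:** (518,272).
- **Follower ends:** (128,150) and (353,145).
- **Brass ends:** (88,420) and (293,420).

Next I'll compute poses, checking heights against the scene view.

```bash
python3 - <<'E'
from h import *
import pickle
c=pickle.load(open('top0.pkl','rb')); s=pickle.load(open('scene0.pkl','rb'))
R=lambda x,y:((x+.5)/6-.5+290,(y+.5)/6-.5+130)
L=lambda x,y:((x+.5)/8-.5+110,(y+.5)/8-.5+160)
T=np.array([onz(c,R(*p),.009) for p in[(83,190),(322,217),(297,520),(52,490)]])
print('tray',T.round(4).tolist(),T.mean(0).round(4))
ax=(T[0]+T[1]-T[2]-T[3])/2; ay=(T[0]+T[3]-T[1]-T[2])/2
print('lens',np.linalg.norm(ax),np.linalg.norm(ay),'yaw',np.arctan2(ax[1],ax[0]),np.arctan2(-ay[0],ay[1]))
def two(n,a,b,z):
    A,B=onz(c,a,z),onz(c,b,z); d=A-B; print(n,((A+B)/2).round(4),'len',np.linalg.norm(d).round(4),'yaw',np.arctan2(-d[0],d[1]).round(3))
two('nickel',R(408,78),R(540,77),.018)
two('fol',L(128,150),L(353,145),.010)
two('brass',L(88,420),L(293,422),.018)
print('fol grip c',onz(c,L(240,146),.016),'brass c',onz(c,L(191,420),.025), 'nick c',onz(c,R(474,77),.025))
print('jar',onz(c,R(518,272),.05))
# triangulate with scene view
def tri(a,b):
    o1,d1=ray(c,a);o2,d2=ray(s,b);k=np.linalg.lstsq(np.c_[d1,-d2],o2-o1,rcond=None)[0]
    return (o1+k[0]*d1).round(4),np.linalg.norm(o1+k[0]*d1-o2-k[1]*d2).round(4)
print('tri fol',tri(L(240,146),(268/1.5,379/1.5)),'brass',tri(L(191,420),(300/1.5,408/1.5)),'jar',tri(R(518,272),(463/1.5,198/1.5)))
# jar target in picture
m=T.mean(0);u=ax/np.linalg.norm(ax);g=m+u*.128;print('jar goal',g)
for z in(0,.05):
    q=np.linalg.inv(c['pose'])@[g[0],g[1],z,1]; print(cv2.projectPoints(q[:3].reshape(1,1,3),np.zeros(3),np.zeros(3),c['K'],c['D'])[0].ravel())
E
```

```text
tray [[0.5308, -0.1411, 0.009], [0.5171, -0.2577, 0.009], [0.3685, -0.2412, 0.009], [0.3832, -0.1236, 0.009]] [ 0.4499 -0.1909  0.009 ]
lens 0.14903564786595028 0.11797128254829374 yaw -0.1139085080984051 -0.12087317401327843
nickel [ 0.5847 -0.3325  0.018 ] len 0.0646 yaw 0.006
fol [0.4817 0.3392 0.01  ] len 0.0826 yaw 0.02
brass [0.3803 0.3518 0.018 ] len 0.0741 yaw -0.011
fol grip c [0.48121305 0.33790321 0.016     ] brass c [0.37996293 0.34983699 0.025     ] nick c [ 0.58316394 -0.3307449   0.025     ]
jar [ 0.48202635 -0.34184103  0.05      ]
tri fol (array([0.4813, 0.338 , 0.0156]), np.float64(0.0009)) brass (array([0.3803, 0.3506, 0.022 ]), np.float64(0.0001)) jar (array([ 0.4826, -0.3427,  0.0467]), np.float64(0.0))
jar goal [ 0.5770895  -0.20544981  0.009     ]
[324.51589913 146.58741555]
[327.01347852 142.39575326]
```

```bash
cat >> h.py <<'E'
from scipy.spatial.transform import Rotation as Ro
def plan(x,y,z,yaw=None):
    "shift (cm, tool axes) and spin to TCP x,y,z with tool y axis at world angle yaw (mod pi)"
    o=bot.get_obs(); q=o['tool_rot']; R=Ro.from_quat([q[1],q[2],q[3],q[0]]).as_matrix()
    d=R.T@(np.array([x,y,z])-o['eef_pos'])*100
    a=np.arctan2(R[1,1],R[0,1]); sp=0 if yaw is None else (a-yaw+np.pi/2)%np.pi-np.pi/2
    print('t',round(o['t'],2),'shift',d.round(2),'spin',round(sp,3),'or',round(sp-np.sign(sp)*np.pi,3),'q7',o['q'][6].round(2),'tilt',np.degrees(np.arccos(-R[2,2])).round(2),'w',round(float(o['gripper_width']),3))
E
python3 - <<'E'
from h import *
import pickle
c=pickle.load(open('top0.pkl','rb'))
plan(.4815,.338,.12,.02)
plan(.4815,.338,.026,.02)
for p in[(207,90),(120,140),(105,90),(60,110),(160,100)]:print(dep(c,((p[0]+.5)/6-.5+290,(p[1]+.5)/6-.5+130)).round(4))
E
```

```text
t 0.1 shift [-27.89 -15.63  12.94] spin 1.086 or -2.056 q7 -0.08 tilt 0.09 w 1.0
t 0.1 shift [-27.89 -15.62  22.34] spin 1.086 or -2.056 q7 -0.08 tilt 0.09 w 1.0
[ 0.581  -0.203   0.0088]
[ 0.5552 -0.1594  0.0117]
[ 0.5796 -0.1521  0.0149]
[ 0.5727 -0.1311  0.0022]
[ 0.5774 -0.1805  0.0032]
```

```bash
python3 -m jog '[[-27.9,-15.6,12.9,1.086],[-27.9,-15.6,12.9,1.086],[-27.9,-15.6,12.9,1.086],[-27.9,-15.6,12.9,1.086],[-27.9,-15.6,12.9,1.086],[-27.9,-15.6,12.9,1.086],[-27.9,-15.6,12.9,1.086],[-27.9,-15.6,12.9,1.086],[-27.9,-15.6,12.9,1.086],[-27.9,-15.6,12.9,1.086],[-27.9,-15.6,12.9,1.086],[-27.9,-15.6,12.9,1.086],[-27.9,-15.6,12.9,1.086],[-27.9,-15.6,12.9,1.086]]' 0.1 40; python3 - <<'E'
from h import *
plan(.4815,.338,.026,.02)
E
```

```text
t: 1.27
eef_pos: [0.4813, 0.3407, 0.1214]
tool_rot: [-0.0, 0.699, 0.715, 0.0]
contact_force: [-0.2, 0.6, 0.9]
gripper_width: 0.451
grasp_force: 0.0
t 1.27 shift [-0.28  0.01  9.54] spin 0.003 or -3.138 q7 -0.52 tilt 0.07 w 0.451
```

```bash
python3 -m jog '[[0,0,0,0],[0,0,2,0],[0,0,4,0],[0,0,6,0],[0,0,7.5,0],[0,0,8.5,0],[0,0,9.2,0],[0,0,9.2,0],[0,0,9.2,0],[0,0,9.2,0]]'; python3 - <<'E'
from h import *
plan(.4815,.338,.026,.02)
E
```

```text
t: 2.1
eef_pos: [0.4826, 0.3394, 0.0299]
tool_rot: [0.0, 0.7, 0.714, 0.001]
contact_force: [-0.4, 0.5, -0.0]
gripper_width: 0.45
grasp_force: 0.0
t 2.1 shift [-0.13 -0.11  0.39] spin 0.0 or -3.141 q7 -0.47 tilt 0.09 w 0.45
```

```bash
python3 -m jog '[[-0.1,-0.1,0.3,0],[-0.1,-0.1,0.35,0],[-0.1,-0.1,0.35,0],[-0.1,-0.1,0.35,0]]' && python3 -m jog '[[0,0,0,0],[0,0,0,0],[0,0,0,0],[0,0,0,0],[0,0,0,0],[0,0,0,0],[0,0,0,0],[0,0,0,0]]' 1 40 && python3 -m jog '[[0,0,-2,0],[0,0,-6,0],[0,0,-10,0],[0,0,-14,0],[0,0,-18,0],[0,0,-22,0],[0,0,-26,0],[0,0,-30,0],[0,0,-34,0],[0,0,-35.5,0],[0,0,-35.5,0],[0,0,-35.5,0]]'; python3 - <<'E'
from h import *
plan(.52,.3,.38,.02);plan(.52,-.19,.38,-.117)
E
```

```text
t: 2.43
eef_pos: [0.4811, 0.3379, 0.0257]
tool_rot: [-0.0, 0.7, 0.714, 0.0]
contact_force: [0.8, -0.8, 0.7]
gripper_width: 0.452
grasp_force: 0.0
t: 3.1
eef_pos: [0.4813, 0.338, 0.0258]
tool_rot: [0.0, 0.7, 0.714, 0.0]
contact_force: [-0.1, -0.3, 6.3]
gripper_width: 0.174
grasp_force: 40.8
t: 4.1
eef_pos: [0.481, 0.338, 0.3807]
tool_rot: [-0.0, 0.7, 0.714, 0.001]
contact_force: [-0.1, -0.1, -1.9]
gripper_width: 0.17
grasp_force: 40.1
t 4.1 shift [-3.87  3.82  0.07] spin 0.0 or -3.141 q7 -0.61 tilt 0.06 w 0.17
t 4.1 shift [-5.286e+01  2.840e+00  2.000e-02] spin 0.137 or -3.004 q7 -0.61 tilt 0.06 w 0.17
```

```bash
python3 -m jog '[[-2,4.2,0,0],[-6,4.2,0,0],[-10,4.2,0,0],[-14,4.2,0,0],[-18,4.2,0,0.02],[-22,4.2,0,0.04],[-26,4.2,0,0.06],[-30,4.2,0,0.08],[-34,4.2,0,0.1],[-38,4.2,0,0.12],[-42,4.2,0,0.137],[-46,4.2,0,0.137],[-50,4.2,0,0.137],[-52.9,4.2,0,0.137],[-52.9,4.2,0,0.137],[-52.9,4.2,0,0.137],[-52.9,4.2,0,0.137],[-52.9,4.2,0,0.137]]'; python3 - <<'E'
from h import *
import pickle
c=cam('top');save(c,'pics/right2.png',(290,130,420,225),6);pickle.dump(c,open('top1.pkl','wb'))
c=cam('scene');save(c,'pics/sc2.png',(210,90,390,225),4);pickle.dump(c,open('scene1.pkl','wb'))
plan(.45,-.191,.12,-.117)
E
```

```text
t: 5.6
eef_pos: [0.5336, -0.1883, 0.3792]
tool_rot: [-0.001, 0.746, 0.665, -0.0]
contact_force: [0.7, 0.8, -0.2]
gripper_width: 0.171
grasp_force: 40.1
t 5.7 shift [-1.22 -8.27 26.  ] spin 0.003 or -3.139 q7 0.28 tilt 0.06 w 0.173
```

View pics/sc2.png

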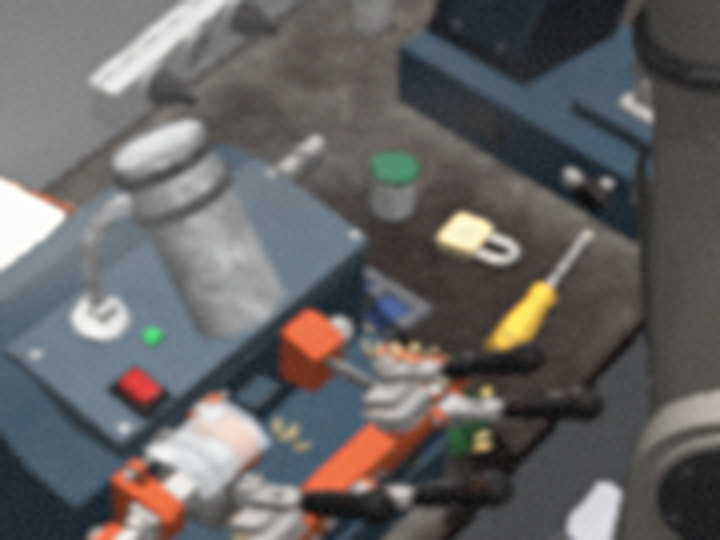

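The scene crop shows the jar lid at (394,166) and the tray's right near corner at (431,305). The rest of the tray is hidden by the cutter. I'll triangulate that corner and place the follower.

```bash
cat >> h.py <<'E'
def tri(c,a,s,b):
    o1,d1=ray(c,a);o2,d2=ray(s,b);k=np.linalg.lstsq(np.c_[d1,-d2],o2-o1,rcond=None)[0]
    return (o1+k[0]*d1).round(4),np.linalg.norm(o1+k[0]*d1-o2-k[1]*d2).round(4)
E
python3 - <<'E'
from h import *
import pickle
c=pickle.load(open('top0.pkl','rb')); s=pickle.load(open('scene1.pkl','rb'))
R=lambda x,y:((x+.5)/6-.5+290,(y+.5)/6-.5+130)
S=lambda x,y:((x+.5)/4-.5+210,(y+.5)/4-.5+90)
print('corner',tri(c,R(297,519),s,S(431,305)),'lid',tri(c,R(518,272),s,S(394,166)))
E
python3 -m jog '[[-1.2,-4,0,0],[-1.2,-8.3,1,0],[-1.2,-8.3,5,0],[-1.2,-8.3,9,0],[-1.2,-8.3,13,0],[-1.2,-8.3,17,0],[-1.2,-8.3,21,0],[-1.2,-8.3,25,0],[-1.2,-8.3,28,0],[-1.2,-8.3,30,0],[-1.2,-8.3,30,0],[-1.2,-8.3,30,0],[-1.2,-8.3,30,0],[-1.2,-8.3,30,0]]'; python3 - <<'E'
from h import *
plan(.45,-.191,.030,-.117)
E
```

```text
corner (array([ 0.3688, -0.241 ,  0.0106]), np.float64(0.0032)) lid (array([ 0.4817, -0.3414,  0.0518]), np.float64(0.0024))
t: 6.87
eef_pos: [0.4511, -0.1926, 0.0821]
tool_rot: [0.001, 0.747, 0.665, 0.001]
contact_force: [-1.0, -0.1, -0.7]
gripper_width: 0.171
grasp_force: 40.1
t 6.87 shift [ 0.14 -0.15  5.21] spin 0.001 or -3.141 q7 0.58 tilt 0.18 w 0.171
```

```bash
python3 -m jog '[[0.1,-0.1,2,0],[0.1,-0.1,4,0],[0.1,-0.1,4.8,0],[0.1,-0.1,5.2,0],[0.1,-0.1,5.25,0],[0.1,-0.1,5.25,0],[0.1,-0.1,5.25,0]]' && python3 -m jog '[[0,0,0,0],[0,0,0,0],[0,0,0,0],[0,0,0,0],[0,0,0,0]]' 0.3 && python3 -m jog '[[0,0,-1,0],[0,0,-3,0],[0,0,-6,0],[0,0,-10,0],[0,0,-14,0],[0,0,-15,0],[0,0,-15,0],[0,0,-15,0]]'; python3 - <<'E'
from h import *
plan(.584,-.3315,.18,.006);plan(.584,-.3315,.04,.006)
E
```

```text
t: 7.45
eef_pos: [0.4497, -0.1916, 0.0289]
tool_rot: [0.001, 0.747, 0.665, 0.001]
contact_force: [0.2, -0.9, -0.8]
gripper_width: 0.174
grasp_force: 40.1
t: 7.87
eef_pos: [0.449, -0.1913, 0.0281]
tool_rot: [0.0, 0.747, 0.665, 0.0]
contact_force: [0.7, -0.4, 0.7]
gripper_width: 0.351
grasp_force: 0.0
t: 8.53
eef_pos: [0.4491, -0.191, 0.1786]
tool_rot: [0.0, 0.747, 0.665, 0.001]
contact_force: [0.3, -0.0, -0.7]
gripper_width: 0.35
grasp_force: 0.0
t 8.53 shift [-12.38  15.03  -0.12] spin -0.123 or 3.019 q7 0.44 tilt 0.1 w 0.35
t 8.53 shift [-12.39  15.01  13.88] spin -0.123 or 3.019 q7 0.44 tilt 0.1 w 0.35
```

```bash
python3 -m jog '[[-3,3.5,0,-0.123],[-6,7,0,-0.123],[-9,11,0,-0.123],[-12,14.5,0,-0.123],[-12.4,15,0,-0.123],[-12.4,15,4,-0.123],[-12.4,15,8,-0.123],[-12.4,15,12,-0.123],[-12.4,15,12,-0.123],[-12.4,15,12,-0.123],[-12.4,15,12,-0.123],[-12.4,15,12,-0.123]]' 0.1; python3 - <<'E'
from h import *
import pickle
c=cam('top');save(c,'pics/right3.png',(290,130,420,225),6);pickle.dump(c,open('top2.pkl','wb'))
plan(.584,-.3315,.031,.006)
E
```

```text
t: 9.53
eef_pos: [0.5846, -0.3331, 0.0606]
tool_rot: [0.002, 0.705, 0.709, 0.001]
contact_force: [-0.9, -0.0, 0.5]
gripper_width: 0.449
grasp_force: 0.0
t 9.58 shift [ 0.16 -0.09  2.98] spin -0.0 or 3.141 q7 0.83 tilt 0.24 w 0.454
```

View pics/right3.png

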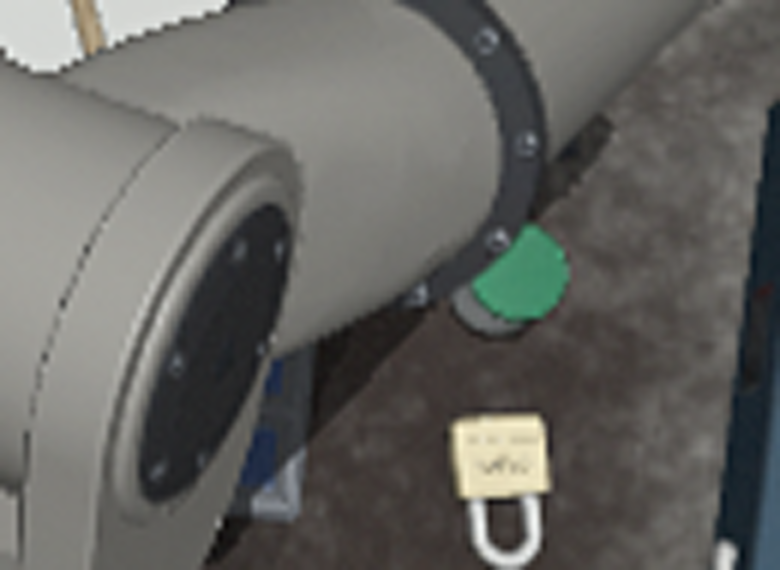

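The arm hides the tray. The jar and padlock haven't moved. I'll grasp the nickel cylinder now.

```bash
python3 -m jog '[[0,0,1,0],[0,0,2,0],[0,0,2.8,0],[0,0,2.8,0],[0,0,2.8,0]]' && python3 -m jog '[[0,0,0,0],[0,0,0,0],[0,0,0,0],[0,0,0,0],[0,0,0,0],[0,0,0,0],[0,0,0,0]]' 1 60 && python3 -m jog '[[0,0,-2,0],[0,0,-5,0],[0,0,-9,0],[0,0,-12,0],[0,0,-12,0],[0,0,-12,0]]'; python3 - <<'E'
from h import *
plan(.4499-.046*.993,-.1909+.046*.117,.12,-.117)
E
```

```text
t: 10.0
eef_pos: [0.5828, -0.3316, 0.029]
tool_rot: [-0.001, 0.705, 0.709, -0.0]
contact_force: [-0.5, -0.8, 0.7]
gripper_width: 0.45
grasp_force: 0.0
t: 10.58
eef_pos: [0.584, -0.3323, 0.0306]
tool_rot: [0.001, 0.705, 0.709, 0.0]
contact_force: [1.3, -0.5, 3.4]
gripper_width: 0.174
grasp_force: 58.9
t: 11.08
eef_pos: [0.5836, -0.3322, 0.1512]
tool_rot: [0.001, 0.705, 0.709, 0.0]
contact_force: [-0.5, -1.1, -3.8]
gripper_width: 0.171
grasp_force: 59.1
t 11.08 shift [ 14.77 -17.86   3.08] spin 0.123 or -3.019 q7 0.78 tilt 0.11 w 0.171
```

```bash
python3 -m jog '[[2,-2.5,0,0.04],[5,-6,0,0.08],[7.5,-9,0,0.123],[10,-12,0,0.123],[12.5,-15,0,0.123],[14.7,-17.8,0,0.123],[14.7,-17.8,0,0.123],[14.7,-17.8,3,0.123],[14.7,-17.8,6,0.123],[14.7,-17.8,8,0.123],[14.7,-17.8,8,0.123],[14.7,-17.8,8,0.123],[14.7,-17.8,8,0.123]]'; python3 - <<'E'
from h import *
plan(.4499-.046*.993,-.1909+.046*.117,.034,-.117)
E
```

```text
t: 12.17
eef_pos: [0.4044, -0.1864, 0.0702]
tool_rot: [-0.0, 0.747, 0.664, -0.0]
contact_force: [-0.2, -1.0, -1.9]
gripper_width: 0.175
grasp_force: 59.2
t 12.17 shift [ 0.08 -0.02  3.62] spin -0.001 or 3.141 q7 0.65 tilt 0.04 w 0.175
```

```bash
python3 -m jog '[[0,0,1,0],[0,0,2,0],[0,0,3,0],[0,0,3.6,0],[0,0,3.65,0],[0,0,3.65,0]]' && python3 -m jog '[[0,0,0,0],[0,0,0,0],[0,0,0,0],[0,0,0,0],[0,0,0,0]]' 0.3 && python3 -m jog '[[0,0,-1,0],[0,0,-3,0],[0,0,-6,0],[0,0,-10,0],[0,0,-14,0],[0,0,-15,0],[0,0,-15,0],[0,0,-15,0]]'; python3 - <<'E'
from h import *
plan(.482,-.342,.18,.8);plan(.482,-.342,.18,1.57);plan(.482,-.342,.18,0)
E
```

```text
t: 12.67
eef_pos: [0.4044, -0.1858, 0.0334]
tool_rot: [-0.001, 0.747, 0.664, 0.0]
contact_force: [-1.4, 2.0, 6.8]
gripper_width: 0.174
grasp_force: 60.3
t: 13.08
eef_pos: [0.4046, -0.1861, 0.0334]
tool_rot: [0.0, 0.747, 0.665, -0.0]
contact_force: [0.2, -0.9, -0.7]
gripper_width: 0.348
grasp_force: 0.0
t: 13.75
eef_pos: [0.4048, -0.1856, 0.184]
tool_rot: [0.0, 0.747, 0.665, 0.001]
contact_force: [0.0, -0.2, -0.6]
gripper_width: 0.35
grasp_force: 0.0
t 13.75 shift [-14.64   9.48   0.41] spin -0.916 or 2.225 q7 0.43 tilt 0.12 w 0.35
t 13.75 shift [-14.64   9.48   0.41] spin 1.455 or -1.686 q7 0.43 tilt 0.12 w 0.35
t 13.75 shift [-14.64   9.48   0.41] spin -0.116 or 3.025 q7 0.43 tilt 0.12 w 0.35
```

```bash
python3 -m jog '[[-3,2,0,-0.116],[-6,4,0,-0.116],[-9,6,0,-0.116],[-12,8,0,-0.116],[-14.6,9.5,0,-0.116],[-14.6,9.5,2,-0.116],[-14.6,9.5,5,-0.116],[-14.6,9.5,8,-0.116],[-14.6,9.5,9,-0.116],[-14.6,9.5,9,-0.116],[-14.6,9.5,9,-0.116],[-14.6,9.5,9,-0.116]]' -0.5 30; python3 - <<'E'
from h import *
plan(.482,-.342,.027,0)
E
```

```text
t: 14.75
eef_pos: [0.4822, -0.3427, 0.0945]
tool_rot: [0.001, 0.708, 0.707, 0.0]
contact_force: [-0.1, -0.3, -0.0]
gripper_width: 0.758
grasp_force: 0.0
t 14.75 shift [ 0.08 -0.03  6.75] spin -0.001 or 3.14 q7 0.96 tilt 0.08 w 0.758
```

```bash
python3 -m jog '[[0,0,1.5,0],[0,0,3,0],[0,0,4.5,0],[0,0,6,0],[0,0,6.7,0],[0,0,6.7,0],[0,0,6.7,0],[0,0,6.7,0]]' && python3 -m jog '[[0,0,0,0],[0,0,0,0],[0,0,0,0],[0,0,0,0],[0,0,0,0],[0,0,0,0],[0,0,0,0]]' 1 30 && python3 -m jog '[[0,0,-2,0],[0,0,-5,0],[0,0,-9,0],[0,0,-12,0],[0,0,-12,0],[0,0,-12,0]]'; python3 - <<'E'
from h import *
plan(.577,-.206,.147,-.117)
E
```

```text
t: 15.42
eef_pos: [0.4826, -0.3427, 0.0278]
tool_rot: [0.001, 0.707, 0.707, 0.0]
contact_force: [0.2, 0.4, -0.2]
gripper_width: 0.748
grasp_force: 0.0
t: 16.0
eef_pos: [0.4826, -0.3427, 0.0279]
tool_rot: [0.001, 0.707, 0.707, 0.0]
contact_force: [-0.1, 1.3, 6.9]
gripper_width: 0.53
grasp_force: 29.5
t: 16.5
eef_pos: [0.4829, -0.3427, 0.1486]
tool_rot: [0.002, 0.707, 0.707, 0.001]
contact_force: [-0.2, 0.3, -1.8]
gripper_width: 0.528
grasp_force: 30.9
t 16.5 shift [13.68  9.4   0.18] spin 0.116 or -3.026 q7 0.91 tilt 0.25 w 0.528
```

```bash
python3 -m jog '[[3,2,0,0.04],[6,4,0,0.08],[9,6,0,0.116],[12,8,0,0.116],[13.6,9.4,0,0.116],[13.6,9.4,0,0.116],[13.6,9.4,3,0.116],[13.6,9.4,6,0.116],[13.6,9.4,9,0.116],[13.6,9.4,10,0.116],[13.6,9.4,10,0.116],[13.6,9.4,10,0.116]]'; python3 - <<'E'
from h import *
plan(.577,-.206,.029,-.117)
E
```

```text
t: 17.5
eef_pos: [0.5754, -0.2068, 0.0463]
tool_rot: [-0.0, 0.748, 0.664, -0.001]
contact_force: [-0.2, -0.8, -0.4]
gripper_width: 0.526
grasp_force: 31.0
t 17.5 shift [0.1  0.15 1.73] spin -0.001 or 3.141 q7 0.63 tilt 0.08 w 0.526
```

```bash
python3 -m jog '[[0,0,0.6,0],[0,0,1.2,0],[0,0,1.7,0],[0,0,1.8,0],[0,0,1.8,0],[0,0,1.8,0]]' && python3 -m jog '[[0,0,0,0],[0,0,0,0],[0,0,0,0],[0,0,0,0],[0,0,0,0]]' -0.5 && python3 -m jog '[[0,0,-1,0],[0,0,-3,0],[0,0,-7,0],[0,0,-11,0],[0,0,-15,0],[0,0,-19,0],[0,0,-23,0],[0,0,-27,0],[0,0,-31,0],[0,0,-35,0],[0,0,-35,0],[0,0,-35,0]]'; python3 - <<'E'
from h import *
plan(.53,-.206,.38,0);plan(.53,.35,.38,-.011)
E
```

```text
t: 18.0
eef_pos: [0.5761, -0.2062, 0.0287]
tool_rot: [0.0, 0.747, 0.665, 0.0]
contact_force: [-0.2, 0.3, -0.4]
gripper_width: 0.532
grasp_force: 31.0
t: 18.42
eef_pos: [0.5761, -0.2062, 0.0286]
tool_rot: [0.0, 0.747, 0.665, 0.0]
contact_force: [0.1, -0.1, -0.1]
gripper_width: 0.755
grasp_force: 0.0
t: 19.42
eef_pos: [0.5765, -0.2072, 0.3817]
tool_rot: [0.002, 0.747, 0.664, 0.002]
contact_force: [-0.7, 0.2, -0.7]
gripper_width: 0.749
grasp_force: 0.0
t 19.42 shift [-0.42 -4.63  0.15] spin -0.118 or 3.024 q7 0.39 tilt 0.32 w 0.749
t 19.42 shift [ 54.79 -11.16   0.11] spin -0.107 or 3.035 q7 0.39 tilt 0.32 w 0.749
```

```bash
python3 -m jog '[[-0.4,-4.2,0,0],[-0.4,-4.6,0,0],[4,-5.1,0,0],[8,-5.6,0,0],[12,-6.1,0,-0.03],[16,-6.6,0,-0.06],[20,-7.1,0,-0.107],[24,-7.5,0,-0.107],[28,-8,0,-0.107],[32,-8.5,0,-0.107],[36,-9,0,-0.107],[40,-9.4,0,-0.107],[44,-9.9,0,-0.107],[48,-10.4,0,-0.107],[52,-10.8,0,-0.107],[54.8,-11.2,0,-0.107],[54.8,-11.2,0,-0.107],[54.8,-11.2,0,-0.107]]' 0.1 60; python3 - <<'E'
from h import *
import pickle
c=cam('top');save(c,'pics/right4.png',(290,130,420,225),6);pickle.dump(c,open('top3.pkl','wb'))
plan(.38,.3505,.12,-.011)
E
```

```text
t: 20.92
eef_pos: [0.5273, 0.3528, 0.3764]
tool_rot: [0.0, 0.709, 0.705, -0.002]
contact_force: [0.2, -2.1, -0.8]
gripper_width: 0.45
grasp_force: 0.0
t 20.97 shift [ -0.09 -14.78  25.73] spin 0.001 or -3.14 q7 -0.51 tilt 0.17 w 0.449
```

View pics/right4.png

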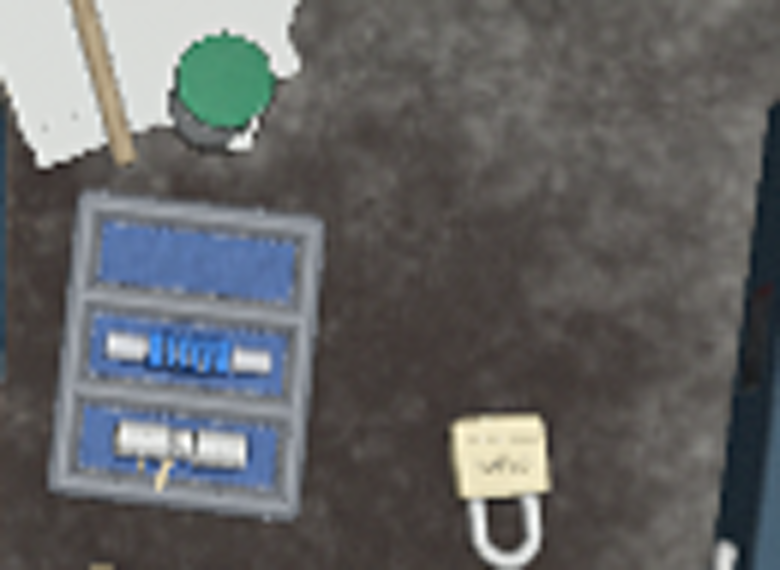

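The follower is in the middle lane at (188,354), the nickel cylinder in the near lane at (181,444), and the jar stands behind the tray with its lid at (225,80). The padlock hasn't moved. Brass next.

```bash
python3 -m jog '[[0,-4,0,0],[0,-8,2,0],[0,-12,5,0],[0,-14.8,8,0],[0,-14.8,12,0],[0,-14.8,16,0],[0,-14.8,20,0],[0,-14.8,24,0],[0,-14.8,28,0],[0,-14.8,30,0],[0,-14.8,30,0],[0,-14.8,30,0],[0,-14.8,30,0],[0,-14.8,30,0]]'; python3 - <<'E'
from h import *
plan(.38,.3505,.031,-.011)
E
```

```text
t: 22.13
eef_pos: [0.3821, 0.3531, 0.0806]
tool_rot: [-0.0, 0.711, 0.703, 0.002]
contact_force: [-0.1, -0.4, 0.1]
gripper_width: 0.45
grasp_force: 0.0
t 22.13 shift [-0.28 -0.21  4.96] spin -0.0 or 3.141 q7 -0.55 tilt 0.21 w 0.45
```

```bash
python3 -m jog '[[-0.2,-0.2,1.5,0],[-0.2,-0.2,3,0],[-0.2,-0.2,4.2,0],[-0.2,-0.2,4.9,0],[-0.2,-0.2,4.9,0],[-0.2,-0.2,4.9,0]]' && python3 -m jog '[[0,0,0,0],[0,0,0,0],[0,0,0,0],[0,0,0,0],[0,0,0,0],[0,0,0,0],[0,0,0,0]]' 1 60 && python3 -m jog '[[0,0,-2,0],[0,0,-6,0],[0,0,-10,0],[0,0,-14,0],[0,0,-18,0],[0,0,-22,0],[0,0,-26,0],[0,0,-30,0],[0,0,-34,0],[0,0,-35,0],[0,0,-35,0],[0,0,-35,0]]'; python3 - <<'E'
from h import *
plan(.53,.3505,.38,0);plan(.53,-.196,.38,-.117)
E
```

```text
t: 22.63
eef_pos: [0.379, 0.3508, 0.0299]
tool_rot: [-0.0, 0.711, 0.704, 0.0]
contact_force: [-0.1, -0.5, 0.0]
gripper_width: 0.452
grasp_force: 0.0
t: 23.22
eef_pos: [0.3795, 0.3511, 0.0304]
tool_rot: [-0.0, 0.711, 0.703, 0.001]
contact_force: [-0.4, 0.7, 6.4]
gripper_width: 0.172
grasp_force: 58.5
t: 24.22
eef_pos: [0.3782, 0.3503, 0.3787]
tool_rot: [-0.0, 0.711, 0.704, -0.0]
contact_force: [-0.2, -0.5, -3.0]
gripper_width: 0.176
grasp_force: 59.3
t 24.22 shift [ 0.17 15.17 -0.14] spin -0.01 or 3.132 q7 -0.8 tilt 0.05 w 0.176
t 24.22 shift [-54.47  15.71  -0.14] spin 0.107 or -3.034 q7 -0.8 tilt 0.05 w 0.176
```

```bash
python3 -m jog '[[0,3,0,0],[0,7,0,0],[0,11,0,0],[0,14.5,0,0],[-3,15.2,0,0],[-7,15.2,0,0],[-11,15.2,0,0],[-15,15.3,0,0],[-19,15.3,0,0.02],[-23,15.3,0,0.04],[-27,15.4,0,0.06],[-31,15.4,0,0.08],[-35,15.5,0,0.1],[-39,15.5,0,0.107],[-43,15.6,0,0.107],[-47,15.6,0,0.107],[-51,15.7,0,0.107],[-54.4,15.7,0,0.107],[-54.4,15.7,0,0.107],[-54.4,15.7,0,0.107]]'; python3 - <<'E'
from h import *
plan(.4499+.046*.993,-.1909-.046*.117,.12,-.117)
E
```

```text
t: 25.88
eef_pos: [0.5282, -0.1973, 0.3769]
tool_rot: [-0.001, 0.749, 0.662, -0.002]
contact_force: [1.1, 0.0, -1.6]
gripper_width: 0.177
grasp_force: 59.6
t 25.88 shift [-0.26 -3.13 25.7 ] spin -0.006 or 3.135 q7 0.36 tilt 0.28 w 0.177
```

```bash
python3 -m jog '[[-0.3,-3.2,1,0],[-0.3,-3.2,5,0],[-0.3,-3.2,9,0],[-0.3,-3.2,13,0],[-0.3,-3.2,17,0],[-0.3,-3.2,21,0],[-0.3,-3.2,25,0],[-0.3,-3.2,28,0],[-0.3,-3.2,30,0],[-0.3,-3.2,30,0],[-0.3,-3.2,30,0],[-0.3,-3.2,30,0],[-0.3,-3.2,30,0]]'; python3 - <<'E'
from h import *
plan(.4499+.046*.993,-.1909-.046*.117,.0335,-.117)
E
```

```text
t: 26.97
eef_pos: [0.4991, -0.1941, 0.0808]
tool_rot: [0.001, 0.747, 0.665, 0.001]
contact_force: [0.8, 0.8, -2.1]
gripper_width: 0.173
grasp_force: 59.5
t 26.97 shift [-0.26 -0.33  4.73] spin 0.001 or -3.141 q7 0.67 tilt 0.13 w 0.173
```

```bash
python3 -m jog '[[-0.2,-0.3,1,0],[-0.2,-0.3,2.5,0],[-0.2,-0.3,3.8,0],[-0.2,-0.3,4.6,0],[-0.2,-0.3,4.75,0],[-0.2,-0.3,4.75,0],[-0.2,-0.3,4.75,0]]' && python3 -m jog '[[0,0,0,0],[0,0,0,0],[0,0,0,0],[0,0,0,0],[0,0,0,0]]' 0.3 && python3 -m jog '[[0,0,-1,0],[0,0,-3,0],[0,0,-7,0],[0,0,-11,0],[0,0,-15,0],[0,0,-19,0],[0,0,-23,0],[0,0,-27,0],[0,0,-31,0],[0,0,-35,0],[0,0,-35,0],[0,0,-35,0]]'; python3 - <<'E'
from h import *
plan(.53,.2,.38)
E
```

```text
t: 27.55
eef_pos: [0.4948, -0.1955, 0.0325]
tool_rot: [-0.001, 0.747, 0.664, 0.001]
contact_force: [-3.4, 1.8, 10.1]
gripper_width: 0.174
grasp_force: 63.2
t: 27.97
eef_pos: [0.495, -0.1959, 0.0319]
tool_rot: [0.0, 0.747, 0.665, -0.0]
contact_force: [-0.2, -0.3, 0.8]
gripper_width: 0.351
grasp_force: 0.0
t: 28.97
eef_pos: [0.4955, -0.1966, 0.3847]
tool_rot: [0.002, 0.747, 0.664, 0.002]
contact_force: [0.5, -0.5, -0.5]
gripper_width: 0.347
grasp_force: 0.0
t 28.97 shift [39.79 -1.22  0.5 ] spin 0 or 0.0 q7 0.33 tilt 0.3 w 0.347
```

Next I'll swing the arm aside over the cutter to get a clear view.

```bash
python3 -m jog '[[0.5,3.5,0,0],[4,3,0,0],[8,2,0,0],[12,1.5,0,0],[16,1,0,0],[20,0.5,0,0],[24,0,0,0],[28,-0.5,0,0],[32,-0.8,0,0],[36,-1,0,0],[40,-1.2,0,0],[40,-1.2,0,0],[40,-1.2,0,0],[40,-1.2,0,0]]'; python3 - <<'E'
from h import *
import pickle
c=cam('top');save(c,'pics/right5.png',(290,130,420,225),6);pickle.dump(c,open('top4.pkl','wb'))
E
```

```text
t: 30.13
eef_pos: [0.5292, 0.2019, 0.3809]
tool_rot: [0.0, 0.747, 0.664, -0.001]
contact_force: [-0.1, -0.6, 0.2]
gripper_width: 0.352
grasp_force: 0.0
```

View pics/right5.png

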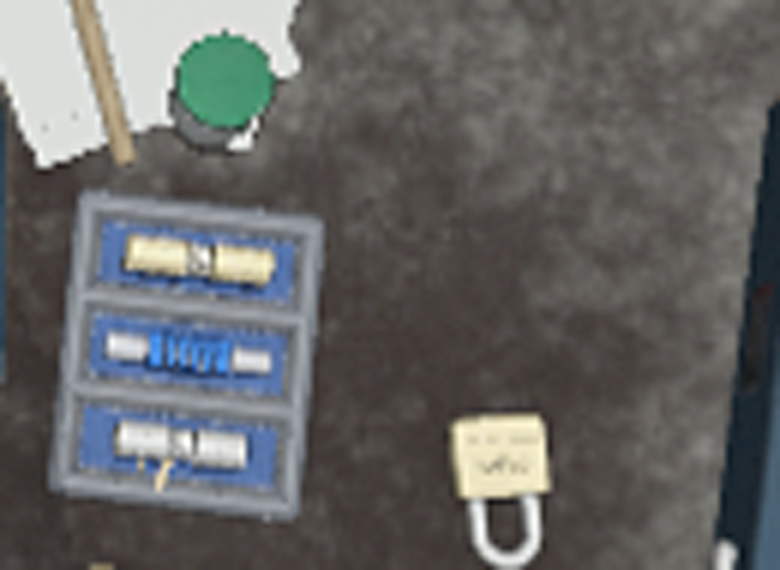

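All three parts lie centred in their lanes: brass (200,260), follower (188,354), nickel (181,445). The jar lid is at (225,80). I'll check these in the tray frame.

```bash
python3 - <<'E'
from h import *
import pickle
c=pickle.load(open('top4.pkl','rb'))
R=lambda x,y:((x+.5)/6-.5+290,(y+.5)/6-.5+130)
m=np.array([.4499,-.1909]);a=-.117;M=np.array([[np.cos(a),np.sin(a)],[-np.sin(a),np.cos(a)]])
for n,p,z in[('brass',(200,260),.026),('fol',(188,354),.019),('nick',(181,445),.026),('jar',(225,80),.05)]:
    print(n,(M@(onz(c,R(*p),z)[:2]-m)).round(4))
for n,p,q,z in[('brass',(123,251),(277,268),.02),('fol',(106,346),(270,360),.011),('nick',(115,440),(247,451),.02)]:
    d=onz(c,R(*p),z)-onz(c,R(*q),z);print(n,'angle',np.arctan2(-d[0],d[1]).round(3)-a)
o=bot.get_obs();print(o['t'],abs(o['joint_vel']).max())
E
```

```text
brass [0.0429 0.0008]
fol [-0.0022  0.0014]
nick [-0.0475  0.0014]
jar [1.265e-01 1.000e-04]
brass angle 0.0030000000000000027
fol angle 0.029000000000000012
nick angle 0.031000000000000014
30.1833 0.012491437938943376
```

All four are well within tolerance, so I'm handing in.

```bash
python3 -c "
from station import bot
print(bot.hand_in())"
```

```text
the job is handed in; nothing more can be done
None
```

The job is handed in at about 30 s: the nickel cylinder, follower and brass cylinder lie in their lanes, and the jar stands about 126 mm behind the tray's centre. By the last top-camera picture all four were well within tolerance and the padlock hadn't moved. I didn't re-measure the screwdriver, but no move went near it.

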